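# Store the setting slug and hold the key switch

## Robot

A 7-joint arm with a two-finger parallel gripper is mounted at the origin on a cart in front of the work surface, level with it; the furniture and walls round the work are solid. World frame = base frame: x ahead of the robot, y to its left, z up, the work surface at z = 0. Lengths are in mm, angles in rad, forces in N, time in s.
With the tool pointing down it reaches from about 425 to 925 mm from the base axis. Payload 6.8 kg.
Tool frame: the origin (TCP) lies midway between the tips of the shut fingers; the grasp point (between the pads) lies r.hold_point_z behind it (r.hold_point_z is the distance from the TCP to the grasp point, in mm); z points along the fingers, y is the line along which they close (so a half turn about z gives the same grasp; the last joint's range is limited). The gripper opens to 85 mm and grips with 20 to 120 N. Pads are 22 mm wide; open, the fingers measure 114 mm over their backs; the gripper's body (76 mm by 85 mm) begins 54 mm behind the grasp point. The pads swing forward as they close: fully open they stand 13 mm farther back than shut.
Start: joints at [-1.41, 0.477, 0.022, 1.555, -0.011, 1.109, -0.083], TCP at [179.258, 650.779, 231.308] pointing down, gripper open.
Joint ranges: [-2.96, 2.96], [-0.34, 2.1], [-1.41, 1.46], [0.24, 2.44], [-1.37, 4.51], [0.17, 1.92], [-2.96, 2.96]. Speed limits (rad/s): [2.39, 2.39, 3.14, 3.14, 3.14, 3.14, 3.14].

## Interface

Orientations are given as a rotation vector (axis times angle).
In Python, from station import r, vision, ticket gives the robot as it stands. The module is installed in compiled form; this text tells all that it offers.
- The arm moves only by the tool carry_out, never from a script. Its argument "commands" is one flat list of numbers, 4 for each row, row after row: the shift along the tool's x, y, z in mm, then the turn about the tool's z in degrees. In form: [x, y, z, turn, x, y, z, turn, ...]. A call has 1 to 5 rows; each row is the pose to reach, as a shift and turn from the pose commanded when the call began, along the tool's axes at that moment; what a row does not reach only later rows make up. A row lasts 1/10 s, in which the tool goes at most 50 mm and 8.59 degrees, less where a joint would pass 70% of its speed; a pose out of reach is approached as far as the arm can. A call with a gripper value outside its range is refused whole. "claw" is the finger opening in mm, from 0 to 85.4, set as the call begins (left out, the last holds). The fingers move at their own pace and stop on an object; "force" is the grip in N (left out, the last holds). Time passes only in rows, so rows that repeat a pose let the fingers close. It gives the time, the measured TCP pose, the force, the opening and the grip force at its end, in the units of the state.
- r.observe(): the state, without advancing time (a new reading comes with each control period).
- vision.snapshot(name): name is "scene" or "side" or "wrist"; returns the picture (420x560x3 uint8, blue, green, red); there is no depth.
- vision.camera_params(name): a dict with "K" (3x3 intrinsics, pixels), "view" (4x4, takes a point from world to camera coordinates). Camera axes: x right, y down, z forward; pixel columns grow to the right and rows downward; lengths in mm; the calibration is good to about 2 mm. A picture is of the moment at which its call begins: read the wrist's pose just before it. camera_params takes no time and is no camera call; for the wrist camera it gives the pose at the moment of the call.
- ticket.hand_in(): hands the job in; it is judged then, once.
The state is a dict: "time_s": time; "joint_positions": joint angles; "qd": joint speeds; "joint_torque": joint torques, N m; "tool_pos": TCP position; "tcp_rot": TCP orientation; "force": force on the tool from outside, world axes, zero at the start; "moment": the same for the moment, N m; "finger_gap": finger opening in mm; "grasp_force": force on a finger pad.
Only numpy, scipy, OpenCV 4.12 (cv2) and the standard library are available. Lean on these libraries where they do the work, as an engineer would, in place of code of your own. Each camera call takes 0.05 s, during which the arm holds its last target. There are 200 camera calls.

## Task

Reset the interlock: lower the turned steel slug, without dropping it, all the way into its own nest, the one of the two whose bore it just fits, and let go of it there. Then take the flat steel key from its holder, push it fully home into the brass cylinder of the key switch (spring pins inside make it stick on the way: wiggle it and press on), and turn it a quarter turn clockwise seen from above. The cylinder springs back when let go, so finish while still gripping the key and holding it turned, and do not disturb the tape measure, the big nut and the bolt.

Things in the scene. Friction and masses are not known exactly. Their poses are not given: they have to be found in the camera images.
- slug: plain bright steel round slug, diameter 44, height 45, about 0.4 kg, standing upright loose on the bench; origin at the centre of its underside, z up its axis
- nest_mid: square aluminium block 68x68x20 on the dark nest rail (8 thick), with a round bore of diameter 47, 12 deep, rim chamfered 2: the slug's own nest. Origin at the centre of its underside, bore on the z axis, top 28 above the bench; seated, the slug stands 33 out of it, so grip the slug by its upper part
- nest_large: the same block with a bore of diameter 58, 12 deep: too loose for the slug. Origin at the centre of its underside. The two nests stand side by side (centres 70 apart), which is left and which is right varies
- nest_mid_floor (a point): centre of the floor of the 47 bore, where the centre of the slug's underside belongs; fixed in the nest
- key: flat steel key, upright, blade down in its holder, 0.12 kg; same both ways round. Origin at the blade's tip, z up the key, x across its thickness, y its width. Blade 8 (x) by 18 (y), 32 long, its lowest 4 only 5x15; then a collar 16x26, 4 high (its underside is the shoulder); then the dark grip plate (bow) 10 (x) by 32 (y), from 36 to 76 above the tip
- key_grip (a point): point on the key's axis to grip it at, 57 above the tip, 19 below the top of the bow; pinch across x; 21 of bow lie below this point; axes as the key's
- key_holder: square aluminium block 44x44x38 with an 11x21 slot in its top, fixed; the key stands in it, pull it straight up by at least 40. Origin at the centre of its underside
- switch: grey key switch box 84x84x46 with a steel ring (outer diameter 66, 4 high) on top, round the brass cylinder; fixed to the bench. Origin at the centre of its underside, z up; at rest the keyway's long side lies along its y axis
- keyway (a point): centre of the keyway's mouth in the brass top face, 50 above the bench; turns with the cylinder: x across (10.4 wide), y along (20.4), z up out of it. Rim chamfered 2.5, open through 44. Key fully home: shoulder on this face, tip 32 below this point. Sprung pins 13 and 21 down make it stick from about 20 deep on: up to 15 N of push, less if twisted to and fro by 0.1 rad
- cylinder (a joint): turn of the brass cylinder in rad, 0 at rest, growing clockwise seen from above, stop at 1.6. A spring returns it to 0 (about 0.07 Nm per rad, friction 0.02 Nm); the key has about 0.13 rad of play in the keyway, so the key must turn that much farther than the cylinder
- tape_measure: tape measure 35x98x64, bystander, loose on the bench near its front edge; leave alone
- nut: big dark hex nut 36x41x19, bystander, loose; leave alone
- bolt: steel hex bolt 30x34x73 standing on its head, bystander, loose, to the right of and beyond the switch; leave alone

How it is judged (in metres and radians):
On the way, in this order (a step that is already met when the one before it is completed fails the run):
1. the slug is lowered into its own nest, still gripped when its base is within 10 mm of the bore's floor (horizontal distance between slug and nest_mid_floor below 0.004 m and z of slug in the frame of nest_mid_floor below 0.01 m and contact force between the fingers and slug above 1 N).
2. the slug is let go, seated on the floor of its nest (horizontal distance between slug and nest_mid_floor below 0.004 m and z of slug in the frame of nest_mid_floor below 0.003 m and contact force between the fingers and slug below 0.1 N), for 0.2 s.
3. the key is fully home in the cylinder, before turning (z of key in the frame of keyway below -0.029 m and horizontal distance between key and keyway below 0.004 m and value of joint cylinder below 0.4 rad), for 0.1 s.
4. the key has turned the cylinder a quarter turn clockwise (value of joint cylinder above 1.35 rad), for 0.2 s.
At the end, for the whole second after the job is handed in: The gripper still holds the key (finger force over 2 N), the key is fully home in the keyway (within 4 mm, tilt under 0.12 rad) and the cylinder is held at more than 1.35 rad; the slug stands upright, released, on the floor of the 47 mm nest (within 4 mm sideways, 3 mm in height) (all of step 2 and value of joint cylinder above 1.35 rad and contact force between the fingers and key above 2 N and z of key in the frame of keyway below -0.028 m and horizontal distance between key and keyway below 0.004 m and angle between key's own z axis and vertical below 0.12 rad and angle between slug's own z axis and vertical below 0.06 rad); the arm keeps its last pose, push and grip.
It fails at once if a bystander (tape measure, nut or bolt) is moved more than 20 mm (distance of any of tape_measure, nut, bolt from where it was at the start of the episode above 0.02 m).
It also fails if it takes over 67 s, if anything falls off the work surface, if the arm or the gripper's body presses on something with over 40 N, if the wrist force passes 120 N, or if a joint passes its speed limit or range.

## Working session

There is one attempt and no reset: what is moved stays moved. The work goes in short steps, Python scripts to look and compute and a tool call to move; the robot and the scene stay as the last step left them, time stands still between calls to the robot, and variables do not carry over. Pictures are saved under pics/ and viewed, at most 10 in all, crops included, and the job is handed in when it is done.

Besides the shell and the picture viewer there is one more tool, called after "Emit:" by a JSON object that holds its "name" and its "arguments", one argument or row to a line. carry_out: Moves the arm, as the interface text tells. Its arguments: {"type":"object","properties":{"commands":{"type":"array","items":{"type":"number"}},"claw":{"type":"number"},"force":{"type":"number"}},"required":["commands"]}

```bash
mkdir -p pics
python3 - <<'E'
from station import r, vision
import cv2, numpy as np
s=r.observe()
print({k:np.round(v,3).tolist() for k,v in s.items()}, r.hold_point_z)
for n in("scene","side","wrist"):
    p=vision.camera_params(n); print(n,np.round(p["K"],1).tolist(),np.round(p["view"],4).tolist())
    cv2.imwrite(f"pics/{n}0.png",vision.snapshot(n))
E
```

```text
{'time_s': 0.0, 'joint_positions': [-1.41, 0.478, 0.022, 1.556, -0.012, 1.109, -0.083], 'qd': [-0.002, 0.001, -0.001, 0.002, 0.002, -0.001, -0.002], 'joint_torque': [0.001, -59.645, 1.608, -28.12, 0.013, 0.009, 0.0], 'tool_pos': [179.118, 650.2, 230.347], 'tcp_rot': [-0.421, -3.113, 0.003], 'force': [0.517, 0.098, -0.327], 'moment': [0.015, 0.023, -0.025], 'grasp_force': 0.0, 'finger_gap': 85.474} 18.700000000000003
scene [[521.0, 0.0, 284.1], [0.0, 521.0, 209.5], [0.0, 0.0, 1.0]] [[0.8454, -0.5338, -0.0196, -383.436], [-0.2463, -0.357, -0.901, 197.853], [0.474, 0.7665, -0.4333, 831.9926], [0.0, 0.0, 0.0, 1.0]]
side [[532.8, 0.0, 278.4], [0.0, 532.8, 207.7], [0.0, 0.0, 1.0]] [[0.9726, -0.2316, 0.0192, -476.8483], [-0.0815, -0.4173, -0.9051, 138.9258], [0.2177, 0.8788, -0.4248, 1172.737], [0.0, 0.0, 0.0, 1.0]]
wrist [[371.4, 0.0, 279.9], [0.0, 371.4, 206.1], [0.0, 0.0, 1.0]] [[0.2667, 0.9638, -0.0023, -674.1202], [0.9221, -0.2544, 0.2917, -38.9073], [0.2805, -0.08, -0.9565, 380.347], [0.0, 0.0, 0.0, 1.0]]
```

View pics/scene0.png

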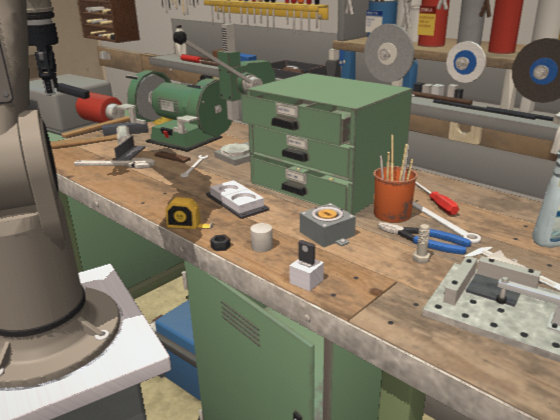

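View pics/side0.png

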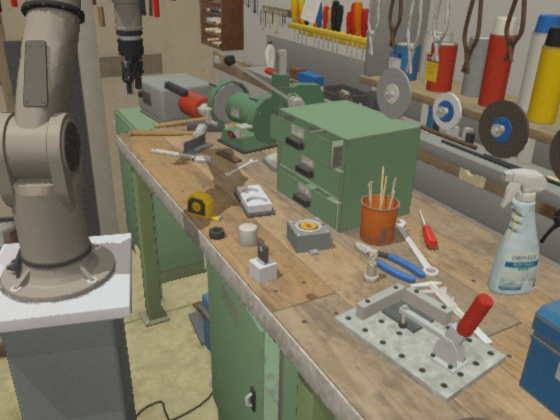

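```bash
cat > h.py <<'E'
from station import r, vision
import cv2, numpy as np
from scipy.spatial.transform import Rotation as Ro
def ray(p,uv,z):
    K,V=np.array(p["K"]),np.array(p["view"])
    d=V[:3,:3].T@np.linalg.inv(K)@[uv[0],uv[1],1]; c=-V[:3,:3].T@V[:3,3]
    return c+d*(z-c[2])/d[2]
def proj(p,X):
    K,V=np.array(p["K"]),np.array(p["view"])
    q=K@(V[:3,:3]@X+V[:3,3]); return q[:2]/q[2]
def tool():
    s=r.observe(); return np.array(s["tool_pos"]),Ro.from_rotvec(s["tcp_rot"]).as_matrix()
def shift(X): # world target TCP -> tool shift
    t,R=tool(); return R.T@(np.array(X)-t)
E
python3 - <<'E'
from h import *
S=vision.camera_params("scene");D=vision.camera_params("side")
for n,a,b,z in [("slug",(261,230),(248,228),45),("nut",(220,241),(217,232),15),("tape",(183,213),(201,206),30),("nestL",(227,190),(248,194),28),("nestR",(248,201),(259,206),28),("switch",(327,213),(308,225),50),("keytop",(307,243),(263,245),100),("holder",(307,266),(263,264),38),("bolt",(423,227),(373,252),73)]:
    print(n,ray(S,a,z).round(),ray(D,b,z).round())
t,R=tool(); V=np.array(vision.camera_params("wrist")["view"])
c=-V[:3,:3].T@V[:3,3]; print("cam in tool",R.T@(c-t),"axes in tool\n",(V[:3,:3]@R).round(3)); print(R.round(3))
E
```

```text
slug [422.  35.  45.] [423.  36.  45.]
nut [356.  90.  15.] [354.  87.  15.]
tape [333. 227.  30.] [329. 215.  30.]
nestL [473. 290.  28.] [467. 274.  28.]
nestR [484. 204.  28.] [481. 189.  28.]
switch [570.  14.  50.] [566.  14.  50.]
keytop [ 412. -141.  100.] [ 420. -149.  100.]
holder [ 428. -119.   38.] [ 426. -122.   38.]
bolt [ 654. -173.   73.] [ 652. -177.   73.]
cam in tool [  72.91068736    0.38036165 -143.15583509] axes in tool
 [[-0.001  1.     0.001]
 [-0.957 -0.001 -0.292]
 [-0.292 -0.001  0.957]]
[[-0.964  0.266 -0.   ]
 [ 0.266  0.964 -0.001]
 [-0.    -0.001 -1.   ]]
```

Emit:
{"name": "carry_out", "arguments": {
  "commands": [-31,-36,-10,0,-62,-72,-20,0,-93,-108,-30,0,-124,-144,-30,0,-155,-180,-30,0]
}}

```text
time_s: 0.65
tool_pos: [281.5, 434.2, 261.5]
tcp_rot: [0.421, 3.113, 0.001]
force: [1.0, -0.7, -0.2]
finger_gap: 85.5
grasp_force: 0.0
```

Emit:
{"name": "carry_out", "arguments": {
  "commands": [-31,-36,0,0,-62,-72,0,0,-93,-108,0,0,-124,-144,0,0,-155,-180,0,0]
}}

```text
time_s: 1.15
tool_pos: [382.9, 219.4, 261.3]
tcp_rot: [0.421, 3.113, 0.001]
force: [0.5, 0.4, 0.4]
finger_gap: 85.2
grasp_force: 0.0
```

Emit:
{"name": "carry_out", "arguments": {
  "commands": [-31,-36,0,0,-62,-72,0,0,-93,-108,0,0,-103,-118,0,0,-103,-118,0,0]
}}

```text
time_s: 1.65
tool_pos: [451.2, 77.6, 261.3]
tcp_rot: [0.429, 3.112, -0.001]
force: [0.5, 0.5, -0.7]
finger_gap: 85.6
grasp_force: 0.0
```

Run:
```python
from h import *
s=r.observe(); print(s["time_s"],np.round(s["joint_positions"],3),np.round(s["tool_pos"],1))
p=vision.camera_params("wrist"); im=vision.snapshot("wrist"); cv2.imwrite("pics/w1.png",im)
np.save("w1K.npy",p["K"]);np.save("w1V.npy",p["view"])
S=vision.camera_params("scene")
print(ray(S,(352,208),0),ray(S,(253,185),0))
```

```text
1.65 [-0.708  0.072  0.427  2.039 -0.034  1.038  1.033] [451.2  77.6 261.3]
[695.49275816  83.87509261   0.        ] [571.39544462 339.08585791   0.        ]
```

View pics/w1.png

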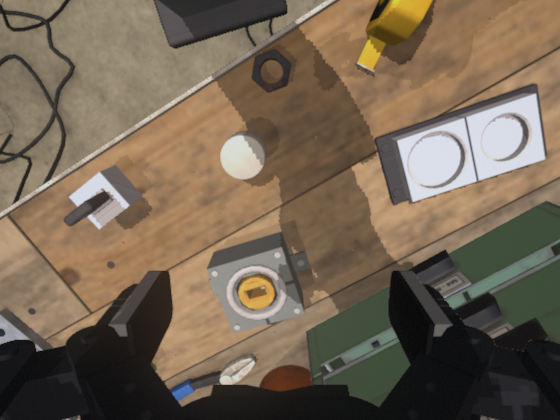

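```bash
cat >> h.py <<'E'
def ortho(im,p,c,z,half=60,s=2.0):
    """top-down picture of plane z: col = world -y, row = world -x ; s px/mm"""
    n=int(2*half*s)
    w=[(c[0]+half,c[1]+half),(c[0]+half,c[1]-half),(c[0]-half,c[1]-half),(c[0]-half,c[1]+half)]
    src=np.float32([proj(p,np.array([x,y,z])) for x,y in w])
    return cv2.warpPerspective(im,cv2.getPerspectiveTransform(src,np.float32([(0,0),(n,0),(n,n),(0,n)])),(n,n),flags=cv2.INTER_CUBIC)
def o2w(c,uv,half=60,s=2.0): return np.array([c[0]+half-uv[1]/s,c[1]+half-uv[0]/s])
def circ(o,rmin,rmax,s=2.0,p2=25):
    g=cv2.GaussianBlur(cv2.cvtColor(o,cv2.COLOR_BGR2GRAY),(5,5),1)
    h=cv2.HoughCircles(g,cv2.HOUGH_GRADIENT_ALT,1.0,10,param1=150,param2=0.6,minRadius=int(rmin*s),maxRadius=int(rmax*s))
    return [] if h is None else h.reshape(-1,h.shape[-1])[:5,:3]
E
python3 - <<'E'
from h import *
im=cv2.imread("pics/w1.png");p=dict(K=np.load("w1K.npy"),view=np.load("w1V.npy"))
ps=[]
for n,uv,z,a,b in [("slug",(243,157),45,20,25),("mid",(503,137),28,21,28),("large",(436,160),28,26,33),("switch",(255,292),50,28,36),("holder",(100,205),38,60,61),("keytop",(88,208),82,60,61)]:
    c=ray(p,uv,z)[:2].round(); o=ortho(im,p,c,z)
    print(n,c,[(o2w(c,h[:2]).round(1).tolist(),round(float(h[2]/2),1)) for h in circ(o,a,b)])
    cv2.drawMarker(o,(120,120),(0,0,255),0,8); ps.append(o)
cv2.imwrite("pics/o1.png",np.vstack([np.hstack(ps[:3]),np.hstack(ps[3:])]))
E
```

```text
slug [429.  47.] [([429.0, 45.5], 21.5)]
mid [483. 301.] [([484.0, 303.0], 24.0)]
large [487. 233.] [([486.0, 231.0], 27.3), ([486.0, 231.0], 30.8)]
switch [571.  16.] [([564.5, 28.0], 32.3), ([569.0, 18.0], 33.4), ([569.0, 18.0], 29.6)]
holder [ 437. -111.] []
keytop [430. -98.] []
```

View pics/o1.png

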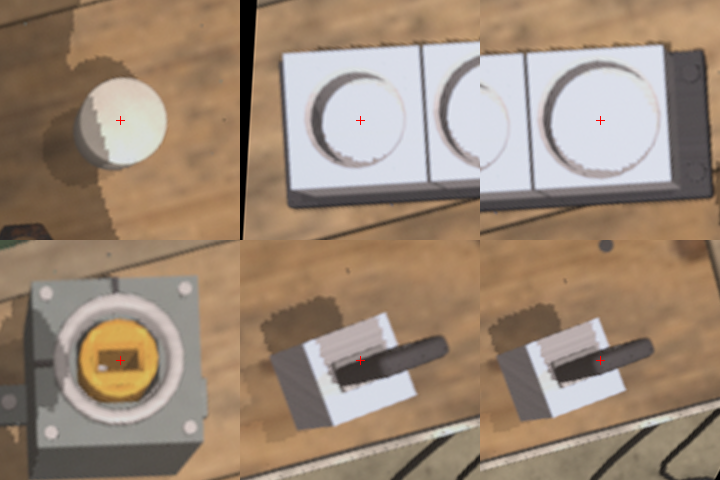

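Run:
```python
from h import *
s=r.observe(); print(s["time_s"],np.round(s["qd"],3),np.round(s["tool_pos"],1))
p=vision.camera_params("wrist"); im=vision.snapshot("wrist")
print(np.abs(p["view"]-np.load("w1V.npy")).max())
for n,c,z,a,b in [("slug",(429,46),45,20,25),("mid",(484,303),28,21,28),("large",(486,231),28,26,33),("switch",(569,18),50,28,36)]:
    o=ortho(im,p,c,z); print(n,[(o2w(c,h[:2]).round(1).tolist(),round(float(h[2]/2),1)) for h in circ(o,a,b)])
out=[]
for n in("scene","side"):
    q=vision.camera_params(n); m=vision.snapshot(n)
    m=cv2.resize(m,None,fx=3,fy=3,interpolation=cv2.INTER_CUBIC)
    for c,z,R in [((429,45.5),45,22),((484,303),28,23.5),((486,231),28,29),((569,18),50,33)]:
        pts=np.array([proj(q,np.array([c[0]+R*np.cos(t),c[1]+R*np.sin(t),z])) for t in np.linspace(0,6.28,40)])
        cv2.polylines(m,[(pts*3+1).astype(int)],True,(0,0,255),1)
    x0,y0=((190,170) if n=="scene" else (180,170)); out.append(m[y0*3:y0*3+300,x0*3:x0*3+600])
cv2.imwrite("pics/ov.png",np.vstack(out))
```

```text
1.7 [-0.028 -0.001 -0.041  0.007 -0.003  0.002 -0.009] [450.5  79.5 261.2]
0.7317725949581586
slug [([428.5, 45.0], 21.6)]
mid [([483.5, 303.0], 23.6)]
large [([486.5, 231.0], 29.0)]
switch [([569.5, 17.5], 31.8)]
```

View pics/ov.png

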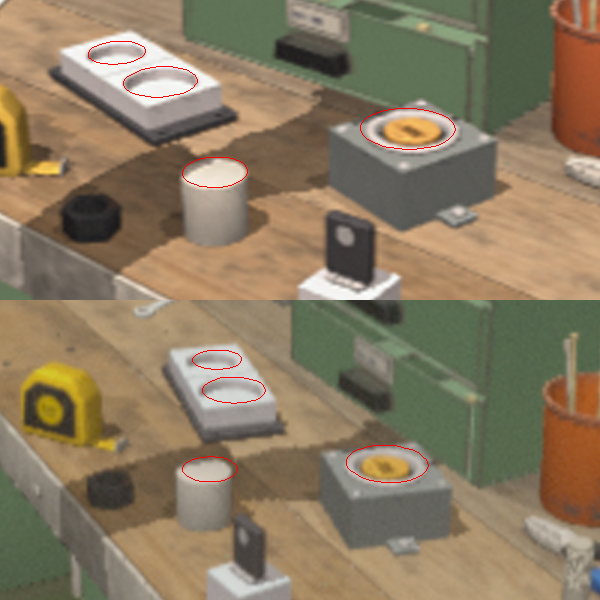

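Emit:
{"name": "carry_out", "arguments": {
  "commands": [6,-20,45,0,12,-40,90,0,12,-40,140,0,12,-40,180,0,12,-40,200,0]
}}

```text
time_s: 2.35
tool_pos: [425.9, 45.8, 58.4]
tcp_rot: [-0.416, -3.11, 0.003]
force: [-1.7, 0.8, -0.3]
finger_gap: 85.3
grasp_force: 0.0
```

Run:
```python
from h import *
s=r.observe(); print(np.round(s["tool_pos"],1))
p=vision.camera_params("wrist"); im=vision.snapshot("wrist"); c=(428.7,45); o=ortho(im,p,c,45)
print([(o2w(c,h[:2]).round(1).tolist(),round(float(h[2]/2),1)) for h in circ(o,20,25)])
cv2.imwrite("pics/w2.png",np.hstack([cv2.resize(im,(400,300)),cv2.resize(o,(300,300))]))
```

```text
[425.9  45.8  58.4]
[([428.70001220703125, 45.0], 21.5)]
```

View pics/w2.png

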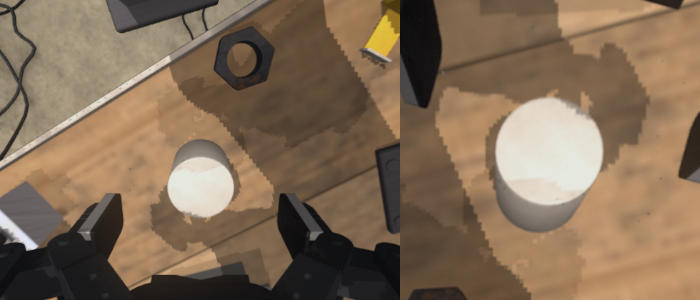

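Emit:
{"name": "carry_out", "arguments": {
  "commands": [0,0,25,0,0,0,40,0,0,0,46,0,0,0,46,0]
}}

```text
time_s: 2.8
tool_pos: [428.1, 45.6, 15.3]
tcp_rot: [-0.419, -3.113, -0.0]
force: [0.3, -0.4, 0.8]
finger_gap: 85.1
grasp_force: 0.0
```

Emit:
{"name": "carry_out", "arguments": {
  "commands": [0,0,0,0,0,0,0,0,0,0,0,0,0,0,0,0,0,0,0,0],
  "claw": 35,
  "force": 50
}}

```text
time_s: 3.3
tool_pos: [428.8, 45.2, 16.2]
tcp_rot: [0.421, 3.112, 0.002]
force: [-2.2, -0.0, 10.0]
finger_gap: 43.1
grasp_force: 49.5
```

Emit:
{"name": "carry_out", "arguments": {
  "commands": [0,0,0,0,0,0,-20,0,0,0,-60,0,0,0,-60,0,0,0,-60,0]
}}

```text
time_s: 3.8
tool_pos: [428.5, 45.3, 75.7]
tcp_rot: [0.42, 3.112, 0.002]
force: [0.5, -0.2, -3.7]
finger_gap: 42.7
grasp_force: 53.1
```

Run:
```python
from h import *
s=r.observe(); t,R=tool(); print(np.round(s["joint_positions"],2),np.round(t,1),s["finger_gap"],s["grasp_force"])
p=vision.camera_params("wrist"); im=vision.snapshot("wrist"); z=t[2]-15+45; c=t[:2]; o=ortho(im,p,c,z)
for h in circ(o,19,25): 
  w=o2w(c,h[:2]); print(w.round(1),h[2]/2,"in tool",(R.T@np.r_[w-c,0]).round(1))
cv2.imwrite("pics/w3.png",np.hstack([cv2.resize(im,(400,300)),cv2.resize(o,(300,300))]))
```

```text
[-0.59  0.34  0.4   2.27 -0.25  0.56  1.3 ] [428.5  45.3  75.7] 42.694335752263726 53.13930809497833
[427.   45.8] 22.04099 in tool [ 1.6  0.1 -0. ]
```

View pics/w3.png

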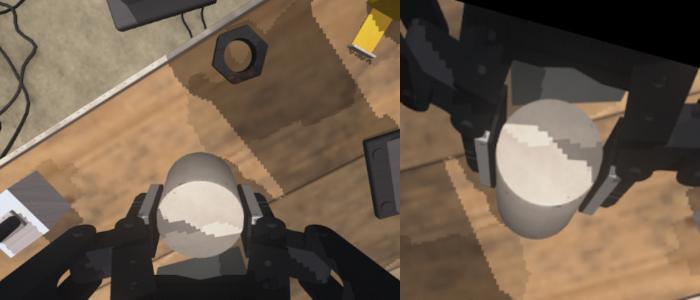

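Emit:
{"name": "carry_out", "arguments": {
  "commands": [0,44,-10,0,-1,88,-25,0,-2,132,-25,0,-3,170,-25,0,-3,177,-25,0]
}}

```text
time_s: 4.35
tool_pos: [478.1, 220.4, 98.8]
tcp_rot: [-0.41, -3.114, -0.002]
force: [-0.8, 0.7, -4.3]
finger_gap: 42.9
grasp_force: 53.0
```

Emit:
{"name": "carry_out", "arguments": {
  "commands": [0,0,0,0,0,0,0,0]
}}

```text
time_s: 4.55
tool_pos: [476.9, 212.7, 98.9]
tcp_rot: [-0.422, -3.111, 0.004]
force: [-0.9, -0.3, -4.5]
finger_gap: 42.5
grasp_force: 53.0
```

Run:
```python
from h import *
t,R=tool(); print(t.round(1))
for k in range(3):
    p=vision.camera_params("wrist"); im=vision.snapshot("wrist"); t,R=tool()
    for z in (28,26):
        c=(483.5,303); o=ortho(im,p,c,z,half=50,s=4)
        print(z,[(o2w(c,h[:2],50,4).round(1).tolist(),round(float(h[2]/4),1)) for h in circ(o,21,28,4)])
    c=t[:2]; o2=ortho(im,p,c,t[2]+30,half=50,s=4)
    for h in circ(o2,19,25,4):
        w=o2w(c,h[:2],50,4); print("slug in tool",(R.T@np.r_[w-c,0]).round(1),h[2]/4)
cv2.imwrite("pics/w4.png",np.hstack([o,o2]))
```

```text
[476.9 212.7  98.9]
28 [([484.0, 302.20001220703125], 24.2)]
26 [([485.0, 302.20001220703125], 23.7)]
28 [([483.79998779296875, 302.79998779296875], 24.2)]
26 [([483.20001220703125, 303.79998779296875], 23.7)]
28 [([483.5, 303.20001220703125], 24.4)]
26 [([484.20001220703125, 303.79998779296875], 24.6), ([467.79998779296875, 316.20001220703125], 26.5)]
slug in tool [2.1 0.2 0. ] 21.235098
```

View pics/w4.png

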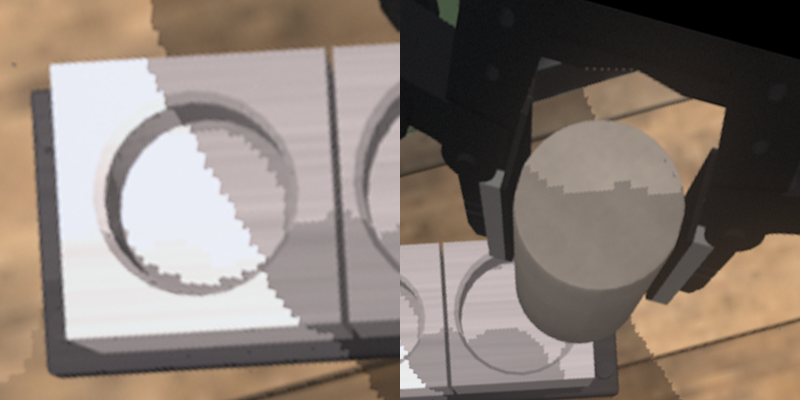

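Emit:
{"name": "carry_out", "arguments": {
  "commands": [8,43,0,0,16,80,0,0,16,87,30,0,16,87,45,0,16,87,45,0]
}}

```text
time_s: 5.2
tool_pos: [484.0, 300.0, 53.0]
tcp_rot: [-0.423, -3.109, 0.008]
force: [0.5, -1.2, -4.1]
finger_gap: 42.5
grasp_force: 53.1
```

Emit:
{"name": "carry_out", "arguments": {
  "commands": [0,0,0,0]
}}

```text
time_s: 5.3
tool_pos: [486.0, 300.6, 55.3]
tcp_rot: [-0.425, -3.112, 0.003]
force: [0.6, 0.1, -4.5]
finger_gap: 42.5
grasp_force: 53.1
```

Run:
```python
from h import *
L=[]
for k in range(4):
    p=vision.camera_params("wrist"); im=vision.snapshot("wrist"); t,R=tool(); L.append(t)
    c=t[:2]; o2=ortho(im,p,c,t[2]+30,half=50,s=4)
    for h in circ(o2,19,25,4):
        w=o2w(c,h[:2],50,4); print("slug in tool",(R.T@np.r_[w-c,0]).round(1),h[2]/4)
print(np.round(L,1),"\nshift to target",shift((485.8,303.0,55)).round(1), r.observe()["force"])
```

```text
slug in tool [14.7 -3.1 -0. ] 22.355312
slug in tool [ 3.1  0.7 -0. ] 22.29303
slug in tool [ 1.8 -1.  -0. ] 21.38946
slug in tool [ 1.1 -0.6 -0. ] 21.396727
slug in tool [ 1.3  0.1 -0. ] 21.420668
[[486.6 301.2  56. ]
 [486.8 301.7  56.3]
 [486.8 302.1  56.4]
 [486.7 302.4  56.4]] 
shift to target [1.  0.3 1.4] [ 0.02381553  0.48992167 -3.46854649]
```

Emit:
{"name": "carry_out", "arguments": {
  "commands": [1,0,5,0,1,0,10,0,1,0,13,0,1,0,15,0,1,0,17,0]
}}

```text
time_s: 6.0
tool_pos: [484.8, 303.1, 38.0]
tcp_rot: [-0.421, -3.113, 0.0]
force: [0.4, 0.1, -4.9]
finger_gap: 42.6
grasp_force: 53.1
```

Emit:
{"name": "carry_out", "arguments": {
  "commands": [0,0,1,0,0,0,2,0,0,0,3,0,0,0,4,0,0,0,5,0]
}}

```text
time_s: 6.5
tool_pos: [484.9, 303.2, 33.3]
tcp_rot: [0.421, 3.113, 0.0]
force: [-0.3, 0.7, -3.5]
finger_gap: 42.8
grasp_force: 53.1
```

Emit:
{"name": "carry_out", "arguments": {
  "commands": [0,0,1,0,0,0,2,0,0,0,2,0,0,0,3,0,0,0,3,0]
}}

```text
time_s: 7.0
tool_pos: [484.9, 303.2, 32.3]
tcp_rot: [-0.421, -3.112, -0.001]
force: [-6.9, -3.8, 18.1]
finger_gap: 42.6
grasp_force: 55.7
```

Emit:
{"name": "carry_out", "arguments": {
  "commands": [0,0,-2,0,0,0,-2,0,0,0,-2,0,0,0,-2,0,0,0,-2,0],
  "claw": 75
}}

```text
time_s: 7.5
tool_pos: [484.9, 303.1, 32.1]
tcp_rot: [-0.421, -3.113, 0.0]
force: [0.2, 0.5, 0.5]
finger_gap: 74.9
grasp_force: 0.0
```

Emit:
{"name": "carry_out", "arguments": {
  "commands": [0,0,0,0,0,0,-30,0,0,0,-70,0,0,0,-110,0,0,0,-110,0]
}}

```text
time_s: 8.0
tool_pos: [488.1, 304.8, 147.4]
tcp_rot: [0.421, 3.107, 0.011]
force: [0.4, -0.1, -0.5]
finger_gap: 74.8
grasp_force: 0.0
```

Run:
```python
from h import *
p=vision.camera_params("wrist"); im=vision.snapshot("wrist"); t,R=tool(); print(t.round(1),r.observe()["time_s"],np.round(r.observe()["joint_positions"],2))
c=(484.5,303.3); os=[]
for z in (61,28):
    o=ortho(im,p,c,z,half=50,s=4); os.append(o)
    print(z,[(o2w(c,h[:2],50,4).round(1).tolist(),round(float(h[2]/4),1)) for h in circ(o,20,28,4)])
cv2.imwrite("pics/w5.png",np.hstack(os))
```

```text
[486.6 304.2 145. ] 8.05 [-0.98  0.43  0.4   1.91 -0.22  0.84  0.84]
61 [([476.79998779296875, 305.6000061035156], 21.9), ([483.5, 303.29998779296875], 21.7)]
28 [([493.79998779296875, 300.0], 24.9), ([483.79998779296875, 303.6000061035156], 24.6)]
```

View pics/w5.png

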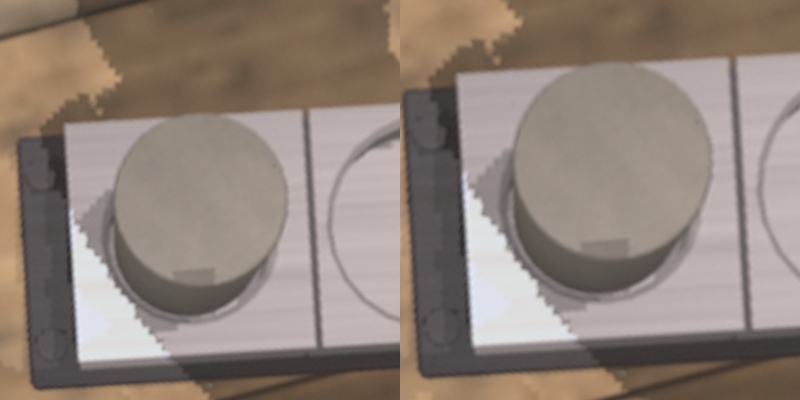

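Emit:
{"name": "carry_out", "arguments": {
  "commands": [-7,-48,-5,0,-13,-96,-15,0,-20,-144,-15,0,-27,-192,-15,0,-33,-240,-15,0]
}}

```text
time_s: 8.55
tool_pos: [451.7, 61.1, 156.4]
tcp_rot: [-0.42, -3.112, 0.001]
force: [0.2, -0.6, -0.1]
finger_gap: 74.6
grasp_force: 0.0
```

Emit:
{"name": "carry_out", "arguments": {
  "commands": [-7,-48,0,8.5,-13,-96,0,17,-20,-144,0,25.5,-25,-175,0,34,-25,-175,0,42],
  "claw": 60
}}

```text
time_s: 9.05
tool_pos: [428.8, -116.9, 156.7]
tcp_rot: [-1.527, -2.745, 0.003]
force: [-0.1, 0.8, 0.1]
finger_gap: 60.0
grasp_force: 0.0
```

Emit:
{"name": "carry_out", "arguments": {
  "commands": [0,0,0,8,0,0,0,11.4,0,0,0,11.4,0,0,0,11.4]
}}

```text
time_s: 9.45
tool_pos: [430.1, -112.2, 156.7]
tcp_rot: [-1.772, -2.593, 0.002]
force: [-0.2, -0.4, -0.5]
finger_gap: 60.1
grasp_force: 0.0
```

Run:
```python
from h import *
vision.snapshot("wrist"); p=vision.camera_params("wrist"); im=vision.snapshot("wrist"); t,R=tool(); s=r.observe(); print(t.round(1),s["time_s"],np.round(s["joint_positions"],2)); print(R.round(3))
np.savez("hold.npz",K=p["K"],V=p["view"]); cv2.imwrite("pics/hold.png",im)
S=vision.camera_params("scene"); print("cup",ray(S,(395,217),0),ray(S,(395,205),0))
c=(432,-111); o=ortho(im,p,c,38,half=50,s=4)
hsv=cv2.cvtColor(o,cv2.COLOR_BGR2HSV); g=cv2.cvtColor(o,cv2.COLOR_BGR2GRAY)
m=((hsv[...,1]<45)&(g>120)).astype(np.uint8); m=cv2.morphologyEx(m,cv2.MORPH_OPEN,np.ones((3,3)))
cs,_=cv2.findContours(m,0,2); k=max(cs,key=cv2.contourArea); b=cv2.minAreaRect(k); print("rect",b,o2w(c,b[0],50,4),np.array(b[1])/4)
dst=o.copy(); cv2.drawContours(dst,[cv2.boxPoints(b).astype(int)],0,(0,0,255),1)
o2=ortho(im,p,c,82,half=50,s=4)
cv2.imwrite("pics/w6.png",np.hstack([dst,o2]))
```

```text
[ 430.3 -112.3  157. ] 9.55 [-0.56  0.24  0.78  2.2  -0.24  0.79  0.76]
[[-0.363  0.932 -0.001]
 [ 0.932  0.363 -0.   ]
 [ 0.    -0.001 -1.   ]]
cup [745.40939338  -7.99055926   0.        ] [789.4567366   39.06040808   0.        ]
rect ((197.4425811767578, 197.1880645751953), (179.40528869628906, 180.36074829101562), 69.56716918945312) [ 432.70298386 -110.36064529] [44.85132217 45.09018707]
```

View pics/w6.png

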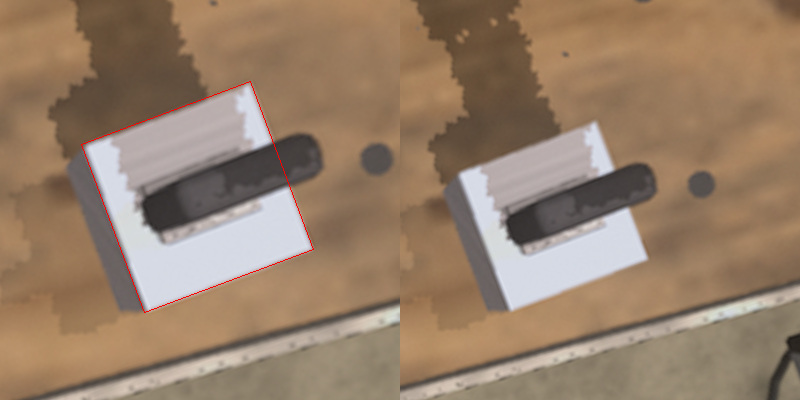

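Emit:
{"name": "carry_out", "arguments": {
  "commands": [1,3,45,1,1,3,85,1,1,3,105,1,1,3,111,1,1,3,111,1]
}}

```text
time_s: 10.05
tool_pos: [432.6, -110.6, 45.9]
tcp_rot: [-1.797, -2.576, 0.001]
force: [-0.4, -0.7, -0.7]
finger_gap: 60.2
grasp_force: 0.0
```

Emit:
{"name": "carry_out", "arguments": {
  "commands": [0,0,0,0,0,0,0,0,0,0,0,0,0,0,0,0,0,0,0,0],
  "claw": 3,
  "force": 60
}}

```text
time_s: 10.55
tool_pos: [433.3, -110.4, 47.1]
tcp_rot: [1.797, 2.576, 0.001]
force: [-2.4, 0.3, 7.6]
finger_gap: 9.3
grasp_force: 58.4
```

Run:
```python
from h import *
im=cv2.imread("pics/w1.png");p=dict(K=np.load("w1K.npy"),view=np.load("w1V.npy"))
# switch: brass face circle + keyway rect; box side angle
c=(569,18); o=ortho(im,p,c,50,half=50,s=8)
hsv=cv2.cvtColor(o,cv2.COLOR_BGR2HSV)
m=((hsv[...,0]>10)&(hsv[...,0]<30)&(hsv[...,1]>130)&(hsv[...,2]>120)).astype(np.uint8)
cs,_=cv2.findContours(m,0,2); k=max(cs,key=cv2.contourArea); h=cv2.convexHull(k)
e=cv2.fitEllipse(h); print("brass",o2w(c,e[0],50,8),np.array(e[1])/8)
f=np.zeros_like(m); cv2.drawContours(f,[h],0,1,-1)
d=((f>0)&(m==0)).astype(np.uint8); d=cv2.morphologyEx(d,cv2.MORPH_OPEN,np.ones((9,9)))
cs,_=cv2.findContours(d,0,2)
for q in cs:
    if cv2.contourArea(q)>800: b=cv2.minAreaRect(q); print("slot",o2w(c,b[0],50,8).round(1),np.array(b[1])/8,b[2])
s=r.observe(); print(s["tool_pos"],s["finger_gap"],s["grasp_force"],s["force"])
```

```text
brass [571.26098633  16.90349579] [39.2262001  40.97636795]
slot [567.2  24.8] [4.25 5.75] 90.0
slot [570.8  11.1] [8.46323299 7.57394409] 87.70938873291016
[ 433.28126557 -110.35172089   47.07822184] 9.259736920331843 58.411370515823364 [-2.37468861  0.29829937  7.63298339]
```

Emit:
{"name": "carry_out", "arguments": {
  "commands": [0,0,-15,0,0,0,-45,0,0,0,-80,0,0,0,-80,0]
}}

```text
time_s: 10.95
tool_pos: [435.5, -110.8, 129.7]
tcp_rot: [1.795, 2.572, 0.007]
force: [0.5, -0.0, -0.9]
finger_gap: 9.3
grasp_force: 58.7
```

Emit:
{"name": "carry_out", "arguments": {
  "commands": [4,40,0,6,9,80,0,12,13,120,0,18.3,15,152,0,18.3,15,152,0,18.3]
}}

```text
time_s: 11.45
tool_pos: [574.3, -40.3, 125.6]
tcp_rot: [2.176, 2.263, 0.002]
force: [-0.5, 0.1, -1.7]
finger_gap: 9.4
grasp_force: 58.8
```

Emit:
{"name": "carry_out", "arguments": {
  "commands": [0,0,0,0,0,0,0,0]
}}

```text
time_s: 11.65
tool_pos: [569.0, -44.6, 125.9]
tcp_rot: [-2.185, -2.256, 0.002]
force: [-0.7, -1.0, -0.6]
finger_gap: 9.1
grasp_force: 58.8
```

```bash
cat > sw.py <<'E'
from h import *
def sw(im,p,c=(570,17)):
    o=ortho(im,p,c,50,half=50,s=8)
    hsv=cv2.cvtColor(o,cv2.COLOR_BGR2HSV)
    m=((hsv[...,0]>10)&(hsv[...,0]<32)&(hsv[...,1]>110)&(hsv[...,2]>60)).astype(np.uint8)
    m=cv2.morphologyEx(m,cv2.MORPH_OPEN,np.ones((5,5)))
    yy,xx=np.mgrid[:800,:800]; m[(xx-400)**2+(yy-400)**2>240**2]=0
    cs,_=cv2.findContours(m,0,2); h=cv2.convexHull(np.vstack([k for k in cs if cv2.contourArea(k)>3000]))
    e=cv2.fitEllipse(h); print("brass",o2w(c,e[0],50,8).round(1),(np.array(e[1])/8).round(1))
    g=cv2.cvtColor(o,cv2.COLOR_BGR2GRAY)
    print("ring",[(o2w(c,q[:2],50,8).round(1).tolist(),round(float(q[2]/8),1)) for q in circ(cv2.resize(o,(400,400),interpolation=cv2.INTER_AREA),18,36,4) for q in [np.array([q[0]*2,q[1]*2,q[2]*2])]])
    b=cv2.minAreaRect(cv2.findContours(((g<75)&((xx-400)**2+(yy-400)**2<130**2)).astype(np.uint8),0,2)[0].__iter__().__next__()) if False else None
    f=np.zeros_like(m); cv2.drawContours(f,[h],0,1,-1); f=cv2.erode(f,np.ones((25,25)))
    d=((f>0)&(m==0)).astype(np.uint8)
    for q in cv2.findContours(d,0,2)[0]:
        if cv2.contourArea(q)>1500: b=cv2.minAreaRect(q); print("slot",o2w(c,b[0],50,8).round(1),(np.array(b[1])/8).round(1),round(b[2],1))
    return o
E
python3 - <<'E'
from sw import *
for k in range(3):
    p=vision.camera_params("wrist"); im=vision.snapshot("wrist"); o=sw(im,p)
t,R=tool(); s=r.observe(); print(t.round(1),s["time_s"],np.round(s["joint_positions"],2),s["finger_gap"],s["grasp_force"],"tool x az",np.degrees(np.arctan2(R[1,0],R[0,0])))
cv2.imwrite("pics/sw.png",im)
# coarse ascii of brass region, 2.5mm cells
g=cv2.resize(cv2.cvtColor(o,cv2.COLOR_BGR2GRAY)[200:600,200:600],(40,40),interpolation=cv2.INTER_AREA)
for row in g: print("".join(" .:-=+*#%@"[min(9,int(v)//26)] for v in row))
E
```

```text
brass [572.4  16.8] [39.7 39.8]
ring [([570.7999877929688, 16.5], 24.6), ([570.7999877929688, 16.5], 32.2), ([570.7999877929688, 16.5], 20.4), ([582.5, 19.0], 33.2), ([585.5, 15.0], 20.0)]
slot [572.2  18.5] [10. 16.] 88.0
brass [572.4  16.8] [39.7 39.8]
ring [([571.2000122070312, 17.200000762939453], 21.8), ([560.0, 9.5], 33.4), ([571.2000122070312, 17.200000762939453], 25.8), ([571.2000122070312, 17.200000762939453], 31.8), ([585.0, 12.800000190734863], 30.4)]
slot [572.2  18.4] [10.1 16.1] 88.7
brass [572.4  16.8] [39.7 39.9]
ring [([571.5, 16.799999237060547], 32.0), ([571.5, 16.799999237060547], 25.4), ([571.5, 16.799999237060547], 22.0), ([584.0, 23.5], 31.5), ([571.5, 16.799999237060547], 19.4)]
slot [572.1  18.5] [10.1 16. ] 88.5
[569.5 -44.5 126.3] 11.8 [-0.6   0.54  0.77  1.94 -0.5   0.86  0.46] 9.076668693898903 58.755587339401245 tool x az 91.81499754684621
++**###***+++++++++=++++++*++***##%%%#*+
+#####**+++++=====---========++**#%%%%%#
#####**+++=-::::::----:::..::=+++*##%%%#
###**++++=:..:-==+++++++=-:..:=+++*##%%%
#%#*++=+-...-++++++***+++++-:::-+++*##%%
%%#*+=--:::=+
[... 721 characters left out ...]
+++
==+=:=****+=============+=+++++***+--+=+
+===:-****++++++++****************=:-+=+
+===:-=**************************+::-+=+
*==+---+*************************-:-==+*
*+==+---+***********************=::===+*
**=-==--=***********************-:-===+*
#*+=-==--=**********++********+-:-===+*#
#**+=-==--=+********+********=---===+**#
##**+--+=---=**************+----====**##
###*+=---=-::-++*********+=:::-=-==+*###
*##**+=--==-::::--==++=-:::::-====+**###
**##**+=---=--------=-==========++**###*
+**#***++=-==++++++++++++++====+**#####+
++*###***++=--===++++++=======+**#####*+
+++*#####**++==---=====--==++***####*+++
++++*#####****++========++****#####*++++
++++++*#####*****+++*******#######*+++++
```

Emit:
{"name": "carry_out", "arguments": {
  "commands": [30,2,0,0,58,4.4,0,0,61.4,4.4,15,0,61.4,4.4,30,0,61.4,4.4,30,0]
}}

```text
time_s: 12.3
tool_pos: [570.7, 16.6, 94.2]
tcp_rot: [-2.184, -2.255, 0.006]
force: [-1.2, 1.0, -0.7]
finger_gap: 9.1
grasp_force: 58.8
```

Emit:
{"name": "carry_out", "arguments": {
  "commands": [0,0,0,0,0,0,0,0,0,0,0,0]
}}

```text
time_s: 12.6
tool_pos: [573.2, 16.9, 96.8]
tcp_rot: [2.185, 2.256, 0.001]
force: [0.8, 0.4, -0.8]
finger_gap: 9.1
grasp_force: 58.8
```

Run:
```python
from sw import *
p=vision.camera_params("wrist"); im=vision.snapshot("wrist"); cv2.imwrite("pics/k.png",im)
t,R=tool(); print(t.round(1), shift((572,17,96)).round(1),np.round(r.observe()["joint_positions"],2))
# key top face at z~t+36: dark bow seen from camera? outline numbers
print("bow top px",proj(p,t+[0,0,36]),"tip px",proj(p,t-[0,0,40]))
g=cv2.cvtColor(im,cv2.COLOR_BGR2GRAY); u,v=proj(p,t+[0,0,-2]).astype(int)
q=cv2.resize(im,None,fx=1,fy=1)[max(0,v-70):v+80,u-60:u+60]; q=cv2.resize(cv2.cvtColor(q,cv2.COLOR_BGR2GRAY),(60,48),interpolation=cv2.INTER_AREA)
print(u,v)
for row in q: print("".join(" .:-=+*#%@"[min(9,int(x)//26)] for x in row))
```

```text
[573.2  17.1  96.8] [-0.1 -1.2  0.8] [-0.68  0.59  0.73  1.95 -0.54  0.81  0.39]
bow top px [276.09306075 324.15639506] tip px [277.36354021 238.68434304]
276 271
***++*#%##**+==+==-----==+++****+-----------=--==++++++=====
***+*#%##**+=-==----=+**********=======------==-==++++++-===
****%%###*+==+:---=+************======+==---------=+++++====
***%%%%%#++=+::-=+*####******+++=====+++++=---:-=--=+++++===
**#%%%%#*=++:::=*####**=++++++++======+++++=-:::---==+++++==
**%%%%#*++*-::=*###****====------+*-==+++++==-:::---=+++++==
*#%%%%#*=+*-:=*###*****====---------==+++++===-::-=--=+++++=
*%%%%%*+=**=:*###******===----------=++++++====::-=--=+++++=
*%%%%#*=+**=-*###******+=-:---------=++++++====-:-==-=+++++=
*%%%%#*=+**==#########*+=-:----------++++++====-:-==-==++++=
*%%%%#*=+**=+####*#####++-:----------++++++=====:===-==++++=
*%%%%#*=+**++####*#####+=----::::::--=+++++=====:==--==++++=
*#%%%#*==+*+-*########*=---:........:---=++====-:==--=+++++=
*#%%%%*+=+*+:+########*===:..........:===++====::==--=+++++=
**%%%%#*+=++:=*#######*===...........:===+*+++-:-+=-==+++++*
**#%%%%#+=++-:=*######
[... 1290 characters left out ...]
.............................
............................................................
............................:::.............................
............................:::.............................
............................:::............ ................
...........................::::........... .................
...........................::::::::::.......................
...........................::::::::::....... ...............
...... ....................::::::::::.........  . .. . ...  
..................  .......::::::::::........ ..............
..................  ........:::::::::........ ..............
..................  ........::::::::::.......  .............
```

Emit:
{"name": "carry_out", "arguments": {
  "commands": [0,-1,4,0,0,-1,8,0,0,-1,12,0,0,-1,15,0,0,-1,18,0]
}}

```text
time_s: 13.15
tool_pos: [571.8, 17.3, 77.9]
tcp_rot: [2.184, 2.258, -0.001]
force: [-0.2, -1.9, -1.2]
finger_gap: 9.1
grasp_force: 58.8
```

Emit:
{"name": "carry_out", "arguments": {
  "commands": [0,0,3,0,0,0,6,3,0,0,8,5,0,0,10,0,0,0,12,-5]
}}

```text
time_s: 13.65
tool_pos: [572.3, 17.2, 67.3]
tcp_rot: [2.08, 2.353, 0.001]
force: [-5.8, -1.7, 19.1]
finger_gap: 9.0
grasp_force: 61.6
```

Emit:
{"name": "carry_out", "arguments": {
  "commands": [0,0,2,5,0,0,4,10,0,0,5,5,0,0,7,0,0,0,8,5]
}}

```text
time_s: 14.15
tool_pos: [572.0, 17.1, 59.0]
tcp_rot: [-2.184, -2.258, -0.001]
force: [-4.4, -1.8, 17.2]
finger_gap: 9.4
grasp_force: 61.5
```

Emit:
{"name": "carry_out", "arguments": {
  "commands": [0,0,2,4,0,0,3,-4,0,0,4,4,0,0,4,-4,0,0,4,0]
}}

```text
time_s: 14.65
tool_pos: [572.5, 16.9, 58.7]
tcp_rot: [-2.182, -2.258, -0.006]
force: [-14.4, 0.4, 47.3]
finger_gap: 9.6
grasp_force: 65.7
```

Emit:
{"name": "carry_out", "arguments": {
  "commands": [0,0,0,0,0,0,0,0]
}}

```text
time_s: 14.85
tool_pos: [572.5, 17.0, 58.7]
tcp_rot: [-2.185, -2.255, -0.005]
force: [-15.4, 0.2, 48.2]
finger_gap: 9.3
grasp_force: 66.1
```

Emit:
{"name": "carry_out", "arguments": {
  "commands": [0,0,-3,0,0,0,-3,8,0,0,-3,16,0,0,-3,24,0,0,-3,32]
}}

```text
time_s: 15.35
tool_pos: [572.1, 16.6, 59.0]
tcp_rot: [-2.727, -1.559, -0.002]
force: [-5.6, -2.8, 17.1]
finger_gap: 9.5
grasp_force: 62.2
```

Emit:
{"name": "carry_out", "arguments": {
  "commands": [0,0,0,8,0,0,0,16,0,0,0,24,0,0,0,32,0,0,0,32]
}}

```text
time_s: 15.85
tool_pos: [571.9, 16.5, 59.0]
tcp_rot: [3.05, 0.75, 0.0]
force: [-6.5, -0.9, 20.7]
finger_gap: 9.0
grasp_force: 62.5
```

Emit:
{"name": "carry_out", "arguments": {
  "commands": [0,0,0,8,0,0,0,16,0,0,0,24,0,0,0,30,0,0,0,30]
}}

```text
time_s: 16.35
tool_pos: [571.6, 16.6, 59.0]
tcp_rot: [3.141, -0.063, -0.0]
force: [-8.2, -1.6, 20.8]
finger_gap: 9.0
grasp_force: 62.6
```

Run:
```python
from sw import *
p=vision.camera_params("wrist"); im=vision.snapshot("wrist"); t,R=tool(); s=r.observe()
print(t.round(1),np.degrees(np.arctan2(R[1,0],R[0,0])),np.round(s["force"],1),np.round(s["moment"],2),s["grasp_force"],np.round(s["joint_positions"],2),s["time_s"])
```

```text
[571.6  16.6  59. ] -2.1857910944409475 [-8.1 -0.3 20. ] [-0.21  1.74  0.09] 62.61652708053589 [-0.87  0.85  1.07  1.98 -0.96  0.94 -0.89] 16.4
```

Emit:
{"name": "carry_out", "arguments": {
  "commands": [0,0,0,2.5,0,0,0,2.5,0,0,0,2.5,0,0,0,2.5,0,0,0,2.5]
}}

```text
time_s: 16.9
tool_pos: [571.6, 16.7, 59.0]
tcp_rot: [-3.138, 0.127, 0.0]
force: [-8.4, -1.2, 20.4]
finger_gap: 9.3
grasp_force: 62.6
```

Run:
```python
from h import *
s=r.observe(); print(np.round(s["moment"],3),np.round(s["force"],1),s["grasp_force"])
# slug still seated? compare scene with projected rim of its top
from station import ticket
print(ticket.hand_in())
```

```text
[-0.208  1.745  0.117] [-8.4 -1.2 20.4] 62.5803279876709
the job is handed in; nothing more can be done
None
```

The slug is seated and released in the 47 mm nest. The key is pushed fully home and held turned about 96° clockwise, gripped at about 63 N. I handed the job in at about 16.9 s; `hand_in()` returned no verdict, so I can't confirm that it passed. The cylinder angle (about 1.55 rad) is inferred from the tool's turn and wrist torque, not seen in an image.

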